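# Lock the book down and hold the spring dividers to its label marks

## Task

The title label has come off the book on the repair board, and its width is to be taken from the two pencil ticks on the cover. First lock the book: turn the winged clamp knob clockwise until it clicks over its detent and seats in the locked position. Then lift the spring dividers off their rest by squeezing their two legs together like tweezers, set the points to the ticks, one point on each tick just above the cover or barely touching it, and finish still holding the dividers there with the gap steady: do not put them down, press on the book or disturb the other things on the bench.

Things in the scene. Friction and masses are not known exactly. Their poses are not given: they have to be found in the camera images.
- knob (a joint): The clamp knob's turn about its upright axis, rad, growing clockwise from above: 0 is the unlocked seat, 1.2 the locked seat, with a stop at each. An over-centre spring resists with about 0.25 N m from the start, less and less up to dead centre at 0.6, and beyond it snaps the knob on to 1.2 and keeps it there.
- knob_grip (a point): On the knob's axis at the height to pinch, 106 mm above the work surface. The knob is a black wing (bar) 70 mm long, 14 thick, 32 tall; this point is 12 mm below its top, 20 above its foot. Under it: a collar 38 mm wide and the aluminium bridge, whose top is 28 mm below this point. Its x axis runs along the wing and turns with it (at knob 0 it is the board's x).
- press: Book repair board, plywood 270 x 250 x 16 mm; origin on the work surface at its middle, z up, x away from the robot. A pale cloth book 210 (x) x 148 (y) x 30 lies on it, cover 46 mm up, under an aluminium bridge clamp along y at x = +75 mm (32 wide, 60 to 78 mm up, posts at y = +-100); the winged knob stands mid-bridge. A bone folder lies beside the book at +y.
- tick_a (a point): Middle of the right (-y) one of two pencil ticks drawn on the cover, at the cover's surface (46 mm up); each tick is a dark line 20 x 2 mm along its own x axis (the board's x); the other tick lies 16 to 30 mm from it along y. Point a belongs here.
- point_a (a point): The very tip of the dividers' right (-y) leg. It is about 39 mm below and 75 mm ahead of dividers_grip. As the dividers rest open the two points stand about 44 mm apart.
- tick_b (a point): Middle of the left (+y) one of two pencil ticks drawn on the cover, at the cover's surface (46 mm up); each tick is a dark line 20 x 2 mm along its own x axis (the board's x); the other tick lies 16 to 30 mm from it along y. Point b belongs here.
- point_b (a point): The very tip of the dividers' left (+y) leg. It is about 39 mm below and 75 mm ahead of dividers_grip. As the dividers rest open the two points stand about 44 mm apart.
- dividers_grip (a point): Where to squeeze the dividers: half-way between the legs at their milled finger plates. x to the points, y to leg b, z up. Legs here are 9 mm tall (z +-4.5); open, 35 mm over their outsides. Closing them here moves the points 1.8 times as much. Spring push 4 to 9 N on each leg at the ticks' gaps. On the rest this point is 48 mm above the work surface.
- leg_a (a joint): Closing of leg a about the heel, rad: 0 sprung open, growing as it is squeezed, stop at 0.115; each 0.01 rad moves its point inward 1.65 mm.
- leg_b (a joint): Closing of leg b about the heel, rad: 0 sprung open, growing as it is squeezed, stop at 0.115; each 0.01 rad moves its point inward 1.65 mm.
- dividers: Spring dividers, bare steel, tweezer-shaped, about 64 g: two flat legs 3 mm thick joined at a heel, ends cranked down to points. Same origin and axes as dividers_grip; legs pivot 90 mm behind it, the heel ends 115 mm behind, the points stand 75 mm ahead. Each leg springs open with 9 N m/rad.
- rest: The dividers' wooden rest, foot 115 x 100 x 8 mm, origin on the work surface under its middle (under dividers_grip), x from heel to points. Two saddles 84 mm wide and 44 tall (end lips 52) stand at x = +38 and -45 mm, open between them down to the foot.
- folder: Bystander, leave alone: bone folder, 140 x 22 x 4.5 mm, on the board (mm), origin at its underside.
- paste: Bystander, leave alone: paste jar, 54 mm across, 62 tall, ahead of the dividers' rest (mm), origin at its underside.
- weight: Bystander, leave alone: brass weight, 52 across, 51 tall, beside the rest (mm), origin at its underside.
- tape: Bystander, leave alone: tape roll, 84 across, 24 tall, lying flat (mm), origin at its underside.
- brush: Bystander, leave alone: paste brush lying along its x (mm), origin at its underside.

How it is judged (in metres and radians):
On the way, in this order (a step that is already met when the one before it is completed fails the run):
1. the clamp knob has clicked over its detent and seats locked (over 1.0 rad), the dividers still on their rest (value of joint knob above 1 rad and contact force between dividers and rest above 0.1 N), for 0.3 s.
2. the dividers are lifted clear of their rest by the fingers (distance of dividers_grip from where it was at the start of the episode above 0.03 m and contact force between dividers and rest below 0.05 N and contact force between the fingers and dividers above 0.5 N), for 0.2 s.
At the end, for the whole second after the job is handed in: Knob over 1.0 rad; each point within 2.5 mm of its tick's line, within 7 mm of its middle along it and from 3 mm below to 8 mm above the cover; dividers squeezed by the fingers (over 1 N), off their rest, pressing on the book with less than 2 N, and still (value of joint knob above 1 rad and y of point_a in the frame of tick_a between -0.0025 and 0.0025 m and x of point_a in the frame of tick_a between -0.007 and 0.007 m and z of point_a in the frame of tick_a between -0.003 and 0.008 m and y of point_b in the frame of tick_b between -0.0025 and 0.0025 m and x of point_b in the frame of tick_b between -0.007 and 0.007 m and z of point_b in the frame of tick_b between -0.003 and 0.008 m and contact force between dividers and press below 2 N and contact force between dividers and rest below 0.05 N and velocity of joint leg_a between -0.05 and 0.05 rad/s and velocity of joint leg_b between -0.05 and 0.05 rad/s and linear speed of dividers below 0.02 m/s and contact force between the fingers and dividers above 1 N); the arm keeps its last pose, push and grip.
It fails at once if another thing on the bench is knocked away (moved over 25 mm) (distance of any of folder, paste, weight, tape, brush from where it was at the start of the episode above 0.025 m).
It fails at once if the dividers are pressed on the book or its board with over 10 N (contact force between dividers and press above 10 N).
It also fails if it takes over 53 s, if anything falls off the work surface, if the arm or the gripper's body presses on something with over 40 N, if the wrist force passes 120 N, or if a joint passes its speed limit or range.

## Robot

A 6-joint arm with a two-finger parallel gripper is mounted at the origin on the work surface. World frame = base frame: x ahead of the robot, y to its left, z up, the work surface at z = 0. Lengths are in m, angles in degrees, forces in N, time in s.
With the tool pointing down it reaches from about 0.25 to 0.8 m from the base axis. Payload 8.5 kg.
Tool frame: the origin (TCP) lies midway between the tips of the shut fingers; the grasp point (between the pads) lies 19 mm behind it; z points along the fingers, y is the direction in which the jaws open and shut (so a half turn about z gives the same grasp; the last joint's range is limited). The gripper opens to 85 mm and grips with 20 to 120 N. Pads are 22 mm wide; open, the fingers measure 114 mm over their backs; the gripper's body (76 mm by 85 mm) begins 54 mm behind the grasp point. The pads swing forward as they close: fully open they stand 13 mm farther back than shut.
Start: joints at [0, 13.648, -0.773, 75.585, 0, 90], TCP at [0.525, -0, 0.231] pointing down, gripper open.
Joint ranges: [-152.45, 152.45], [-59.26, 108.67], [-65.41, 83.53], [-104.44, 129.93], [-82.83, 76.93], [-180, 180]. Speed limits (degrees/s): [127.2, 127.2, 159.86, 180, 180, 180].

## Interface

Orientations are given as [roll, pitch, yaw] about the fixed x, y, z axes, in that order (R = Rz(yaw) Ry(pitch) Rx(roll)).
In Python, from plant import monitor, grab_frame, camera_model, finish_job gives the robot as it stands. The module is installed in compiled form; this text tells all that it offers.
- The arm moves only by the tool servo_tool, never from a script. Its argument "steps" is a list of rows, each a list of 7 numbers: the turn, a rotation vector about the tool's x, y, z as a fraction of full scale, then the shift along the tool's x, y, z as a fraction of full scale, then the closure, from -1 (fully open) to 1 (shut). A call has 1 to 8 rows; each row shifts and turns the commanded pose from where the row before left it, along the tool's axes as they then stand; what a row does not reach is not made up. Full scale, the value 1, is 25 mm for a shift and 4 degrees for a turn. A row lasts 1/10 s, in which the tool goes at most 50 mm and 8.59 degrees, less where a joint would pass 70% of its speed; a pose out of reach is approached as far as the arm can. A call with a number of a shift or a turn outside -1 to 1 is refused whole. A call with a gripper value outside its range is refused whole. The fingers move at their own pace and stop on an object; "newtons" is the grip in N (left out, the last holds). Time passes only in rows, so rows that do not move let the fingers close. It gives the time, the measured TCP pose, the force and the opening at its end, in the units of the state.
- monitor.sense(): the state, without advancing time (a new reading comes with each control period).
- grab_frame(name): name is "scene" or "side" or "wrist"; returns the picture (480x640x3 uint8, blue, green, red); there is no depth.
- camera_model(name): a dict with "fx", "fy", "cx", "cy" (pixels), "rvec" (rotation vector, rad) and "tvec" (3), from world to camera coordinates, as OpenCV has them. Camera axes: x right, y down, z forward; pixel columns grow to the right and rows downward; lengths in m; the calibration is good to about 2 mm. A picture is of the moment at which its call begins: read the wrist's pose just before it. camera_model takes no time and is no camera call; for the wrist camera it gives the pose at the moment of the call.
- finish_job(): hands the job in, once; it reports no verdict.
The state is a dict: "t": time; "q": joint angles; "qd": joint speeds; "joint_torque": joint torques, N m; "ee_pos": TCP position; "ee_rot": TCP orientation; "wrist_force": force on the tool from outside, world axes, zero at the start; "ft_torque": the same for the moment, N m; "grip_width": finger opening in m.
Only numpy, scipy, OpenCV 4.12 (cv2) and the standard library are available. Lean on these libraries where they do the work, as an engineer would, in place of code of your own. Each camera call takes 0.05 s, during which the arm holds its last target. There are 200 camera calls.

## Working session

There is one attempt and no reset: what is moved stays moved. The work goes in short steps, Python scripts to look and compute and a tool call to move; the robot and the scene stay as the last step left them, time stands still between calls to the robot, and variables do not carry over. Pictures are saved under pics/ and viewed, about 8 in all and at most 12, crops included, and the job is handed in when it is done.

Besides the shell and the picture viewer there is one more tool, called after "Request:" as name(argument=value, ...), one argument or row to a line, values as JSON. servo_tool: Moves the arm, as the interface text tells. Its arguments: {"type":"object","properties":{"steps":{"type":"array"},"newtons":{"type":"number"}},"required":["steps"]}

```bash
mkdir -p pics; cat > h.py <<'E'
import numpy as np, cv2
from scipy.spatial.transform import Rotation as R
from plant import monitor, grab_frame, camera_model, finish_job
def cam(n):
    c=camera_model(n); K=np.array([[c['fx'],0,c['cx']],[0,c['fy'],c['cy']],[0,0,1.]])
    return K,cv2.Rodrigues(np.array(c['rvec'],float))[0],np.array(c['tvec'],float).ravel()
def unproj(c,uv,z):
    K,r,t=c; d=r.T@np.linalg.solve(K,[uv[0],uv[1],1]); o=-r.T@t
    return o+d*(z-o[2])/d[2]
def proj(c,p):
    K,r,t=c; x=K@(r@np.array(p)+t); return x[:2]/x[2]
E
python3 - <<'E'
from h import *
print(monitor.sense())
for n in ('scene','side','wrist'):
    c=cam(n); print(n,c[0][0,0],-c[1].T@c[2],c[1][2]); cv2.imwrite(f'pics/{n}0.png',grab_frame(n))
E
```

```text
{'t': 0.0, 'q': array([-9.97094061e-04,  1.36818907e+01, -8.16223973e-01,  7.55836236e+01,
        1.25556243e-03,  8.99998223e+01]), 'qd': array([-0.01453739,  0.05276122,  0.00893324,  0.05772137, -0.02632144,
        0.02581322]), 'joint_torque': array([ 1.29771975e-03, -5.38790166e+01,  3.46437156e+01,  1.83730113e-02,
        1.69192181e-04,  6.54446694e-05]), 'ee_pos': array([ 5.24596462e-01, -2.40620628e-06,  2.30673951e-01]), 'ee_rot': array([-1.79918262e+02, -1.25581464e-03,  8.99991788e+01]), 'wrist_force': array([-0.32580298,  0.13698604,  0.4944255 ]), 'ft_torque': array([-0.00158928,  0.02738643,  0.04125639]), 'grip_width': 0.08523239878063539}
scene 448.13297143554297 [ 0.97512603 -0.60029895  0.64782615] [-0.50045466  0.62647654 -0.59755526]
side 548.3019027874561 [ 0.44137041 -0.77310922  1.00074438] [ 0.05839724  0.63841432 -0.76747438]
wrist 430.13087848303155 [0.52669556 0.0737557  0.37251925] [-0.0010469  -0.28985534 -0.9570699 ]
```

View pics/scene0.png

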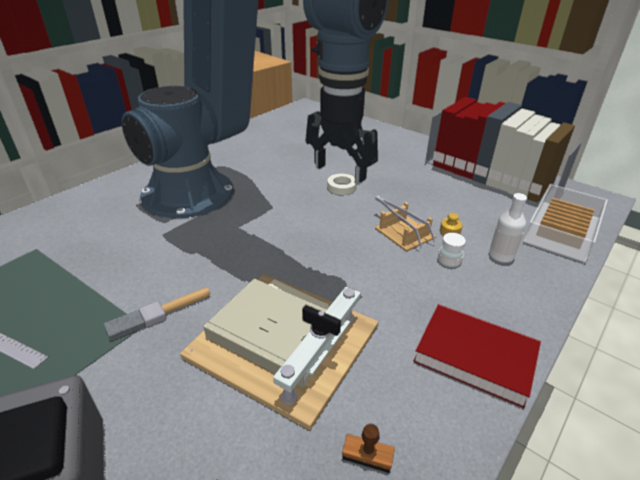

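View pics/wrist0.png

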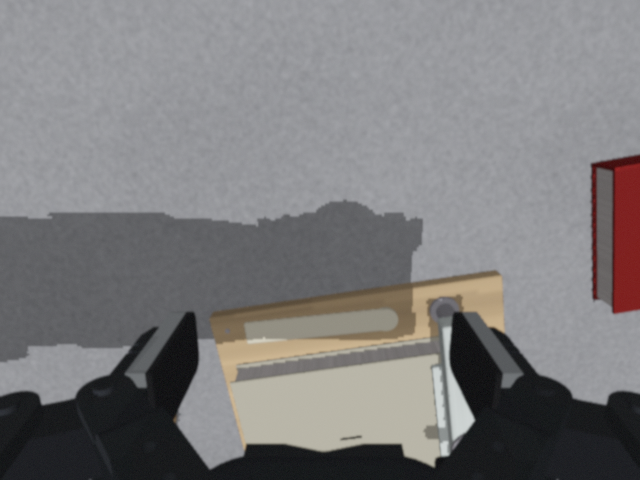

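The scene view shows the knob at about (321,319), the ticks at (272,322) and (263,332), and the dividers on their rest near (405,222). The wrist view shows only the board's edge and one tick at (351,438).

View pics/side0.png

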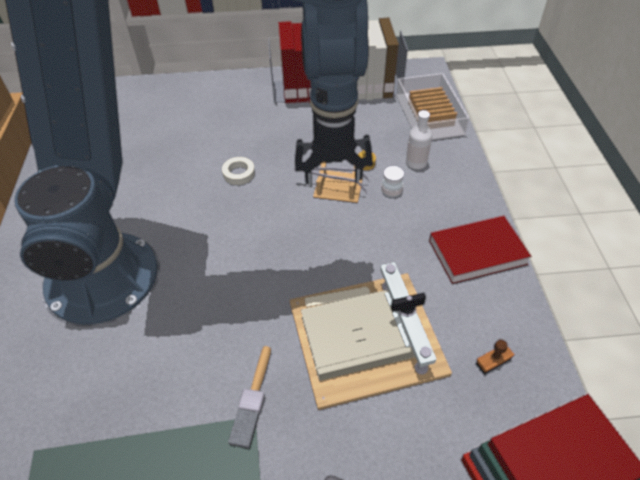

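```bash
python3 - <<'E'
from h import *
c=cam('scene')
for n,uv,z in [('knobtop',(321,312),.118),('tick',(272,322),.046),('tick',(263,332),.046),('grip',(405,218),.048),('paste',(452,262),0.0)]:
    print(n,unproj(c,uv,z).round(4))
for q in (-.0,): pass
E
```

```text
knobtop [ 0.6503 -0.2018  0.118 ]
tick [ 0.5545 -0.2235  0.046 ]
tick [ 0.5591 -0.2504  0.046 ]
grip [0.5634 0.2204 0.048 ]
paste [0.7066 0.2001 0.    ]
```

The side view puts the ticks at (357,329) and (361,341), and the board is yawed about +10°. Next I'll move over the board and turn the tool for a closer wrist look.

Request:
servo_tool(
  steps=[
    [0,0,-1,-1,0.375,0,-1],
    [0,0,0,-1,0.375,0,-1],
    [0,0,0,-1,0.375,0,-1],
    [0,0,0,-1,0.375,0,-1],
    [0,0,0,-1,0.375,0,-1],
    [0,0,0,-1,0.375,0,-1],
    [0,0,0,-1,0.375,0,-1],
    [0,0,0,-1,0.375,0,-1],
  ],
)

```text
t: 0.95
ee_pos: [0.6122, -0.196, 0.2309]
ee_rot: [-180.0, -0.0, 94.0]
wrist_force: [0.9, -0.2, 0.0]
grip_width: 0.0851
```

Request:
servo_tool(
  steps=[
    [0,0,-1,0,0,0,-1],
    [0,0,-1,0,0,0,-1],
    [0,0,-1,0,0,0,-1],
    [0,0,-1,0,0,0,-1],
    [0,0,-1,0,0,0,-1],
    [0,0,-1,0,0,0,-1],
    [0,0,-1,0,0,0,-1],
    [0,0,-1,0,0,0,-1],
  ],
)

```text
t: 1.75
ee_pos: [0.6118, -0.195, 0.2309]
ee_rot: [-180.0, -0.0, 126.2]
wrist_force: [0.3, 0.2, -0.4]
grip_width: 0.0856
```

Request:
servo_tool(
  steps=[
    [0,0,-1,0,0,0,-1],
    [0,0,-1,0,0,0,-1],
    [0,0,-1,0,0,0,-1],
    [0,0,-1,0,0,0,-1],
    [0,0,-1,0,0,0,-1],
    [0,0,-1,0,0,0,-1],
    [0,0,-1,0,0,0,-1],
    [0,0,-1,0,0,0,-1],
  ],
)

```text
t: 2.55
ee_pos: [0.6119, -0.195, 0.2309]
ee_rot: [-180.0, -0.0, 158.2]
wrist_force: [-0.0, -0.0, -0.2]
grip_width: 0.0855
```

Request:
servo_tool(
  steps=[
    [0,0,-1,0,0,0,-1],
    [0,0,-1,0,0,0,-1],
    [0,0,-1,0,0,0,-1],
    [0,0,-1,0,0,0,-1],
    [0,0,-1,0,0,0,-1],
    [0,0,-1,0,0,0,-1],
    [0,0,-1,0,0,0,-1],
    [0,0,0,0,0,0,-1],
  ],
)

```text
t: 3.35
ee_pos: [0.6119, -0.195, 0.2309]
ee_rot: [180.0, -0.0, -173.9]
wrist_force: [0.4, -0.2, -0.7]
grip_width: 0.0856
```

```bash
python3 - <<'E'
from h import *
s=monitor.sense();print(s['t'],s['q'].round(1),s['ee_pos'],s['ee_rot'])
c=cam('wrist');np.savez('w1.npz',K=c[0],r=c[1],t=c[2]); cv2.imwrite('pics/w1.png',grab_frame('wrist'))
E
```

```text
3.35 [-17.7  25.6  16.9  81.4  -0.  -23.7] [ 0.61187403 -0.19496047  0.23087299] [ 1.79983109e+02 -4.42427232e-02 -1.73941322e+02]
```

View pics/w1.png

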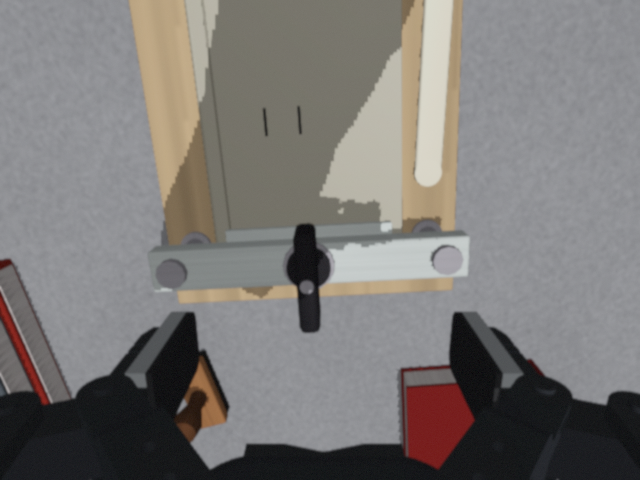

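The wrist view shows tick a at (265,122), tick b at (299,120), the wing from (304,228) to (310,328), and the post heads at (171,272) and (448,260).

```bash
python3 - <<'E'
from h import *
d=np.load('w1.npz');c=(d['K'],d['r'],d['t'])
g=cv2.cvtColor(cv2.imread('pics/w1.png'),cv2.COLOR_BGR2GRAY)
T=[]
for u,v in((265,122),(299,120)):
    w=g[v-22:v+22,u-10:u+11].astype(float); m=np.clip(75-w,0,None); 
    yy,xx=np.mgrid[v-22:v+22,u-10:u+11]
    ce=(m*xx).sum()/m.sum(),(m*yy).sum()/m.sum(); rows=yy[m>10]; 
    p=unproj(c,ce,.046);T.append(p);print(ce,rows.min(),rows.max(),p.round(4))
dd=T[1]-T[0];print('gap',np.linalg.norm(dd),'yaw',np.degrees(np.arctan2(-dd[0],dd[1])))
a,b=unproj(c,(171,272),.082),unproj(c,(448,260),.082);dd=b-a
print('posts',a,b,(a+b)/2,np.linalg.norm(dd),np.degrees(np.arctan2(-dd[0],dd[1])))
for z,p in((.118,(304,226)),(.118,(310,325)),(.118,(307,275))):print(unproj(c,p,z))
E
```

```text
(np.float64(264.87215909090907), np.float64(121.6969696969697)) 109 134 [ 0.5554 -0.2445  0.046 ]
(np.float64(299.07507507507506), np.float64(119.75575575575576)) 107 132 [ 0.5514 -0.2196  0.046 ]
gap 0.025163670955817397 yaw 9.176063691631198
posts [ 0.6658899 -0.3005603  0.082    ] [ 0.6357693  -0.10277889  0.082     ] [ 0.6508296  -0.20166959  0.082     ] 0.20006183234104677 8.65917432210741
[ 0.61132542 -0.20740607  0.118     ]
[ 0.67839288 -0.19722223  0.118     ]
[ 0.64331343 -0.20252939  0.118     ]
```

Request:
servo_tool(
  steps=[
    [0,0,0,-0.72,-0.22,0,-0.2],
    [0,0,0,-0.72,-0.22,0.6,-0.2],
    [0,0,-0.65,0,0,1,-0.2],
    [0,0,0,0,0,1,-0.2],
    [0,0,0,0,0,1,-0.2],
    [0,0,0,0,0,1,-0.2],
    [0,0,0,0,0,1,-0.2],
    [0,0,0,0,0,0,-0.2],
  ],
)

```text
t: 4.2
ee_pos: [0.6467, -0.2015, 0.0875]
ee_rot: [179.8, -0.3, -171.5]
wrist_force: [-0.7, 0.2, -1.0]
grip_width: 0.0513
```

Request:
servo_tool(
  steps=[
    [0,0,0,0,0,0,1],
    [0,0,0,0,0,0,1],
    [0,0,0,0,0,0,1],
    [0,0,0,0,0,0,1],
    [0,0,0,0,0,0,1],
    [0,0,0,0,0,0,1],
  ],
  newtons=50,
)

```text
t: 4.8
ee_pos: [0.6498, -0.2022, 0.0932]
ee_rot: [-179.9, 0.1, -171.4]
wrist_force: [-0.5, 2.3, 6.6]
grip_width: 0.0131
```

Request:
servo_tool(
  steps=[
    [0,0,1,0,0,0,1],
    [0,0,1,0,0,0,1],
    [0,0,1,0,0,0,1],
    [0,0,1,0,0,0,1],
    [0,0,1,0,0,0,1],
    [0,0,1,0,0,0,1],
    [0,0,1,0,0,0,1],
    [0,0,1,0,0,0,1],
  ],
)

```text
t: 5.6
ee_pos: [0.6498, -0.2022, 0.0931]
ee_rot: [180.0, 0.2, 156.4]
wrist_force: [-0.7, 2.4, 6.6]
grip_width: 0.0129
```

Request:
servo_tool(
  steps=[
    [0,0,1,0,0,0,1],
    [0,0,1,0,0,0,1],
    [0,0,1,0,0,0,1],
    [0,0,1,0,0,0,1],
    [0,0,1,0,0,0,1],
    [0,0,1,0,0,0,1],
    [0,0,1,0,0,0,1],
    [0,0,1,0,0,0,1],
  ],
)

```text
t: 6.4
ee_pos: [0.6498, -0.2022, 0.0932]
ee_rot: [179.9, 0.1, 124.4]
wrist_force: [-0.6, 2.3, 5.5]
grip_width: 0.0132
```

Request:
servo_tool(
  steps=[
    [0,0,1,0,0,0,1],
    [0,0,0,0,0,0,1],
    [0,0,0,0,0,0,-0.2],
    [0,0,0,0,0,0,-0.2],
    [0,0,0,0,0,0,-0.2],
    [0,0,0,0,0,-1,-0.2],
    [0,0,0,0,0,-1,-0.2],
    [0,0,0,0,0,-1,-0.2],
  ],
)

```text
t: 7.2
ee_pos: [0.6487, -0.2022, 0.1669]
ee_rot: [-180.0, -0.0, 120.6]
wrist_force: [0.5, 0.1, 0.5]
grip_width: 0.0512
```

```bash
python3 - <<'E'
from h import *
s=monitor.sense();print(s['t'],s['q'].round(1),s['ee_pos'],s['ee_rot'])
a=cv2.resize(grab_frame('side')[240:420,270:470],None,fx=2,fy=2); b=cv2.resize(grab_frame('scene')[170:290,360:480],(360,360))
cv2.imwrite('pics/k1.png',np.hstack([a,b]))
E
```

```text
7.2 [-17.3  30.5  15.8  75.4  -0.   42.1] [ 0.64872019 -0.20221333  0.16686352] [-1.79962973e+02 -2.74238605e-02  1.20600526e+02]
```

View pics/k1.png

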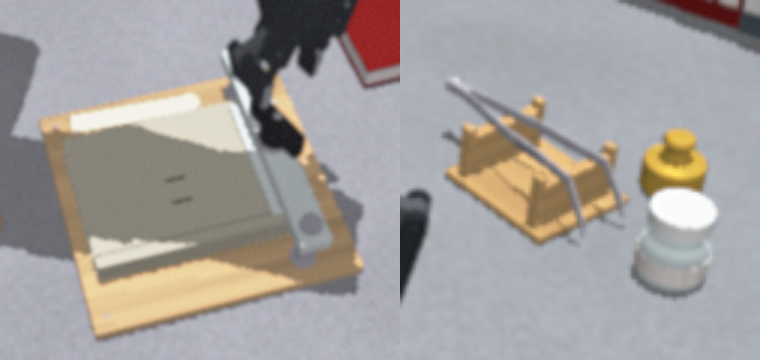

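The wing has turned across and the tool ended at yaw 120.6°, so the knob should be locked. In scene pixels the dividers' heel is at about (378,198), and the points are at (420,248) and (434,242).

```bash
python3 - <<'E'
from h import *
c=cam('scene')
h=unproj(c,(378.3,198.3),.048);a=unproj(c,(420,248.3),.009);b=unproj(c,(433.7,242.3),.009)
m=(a+b)/2; d=m-h; print(h,a,b,np.linalg.norm(a-b),'len',np.linalg.norm(d[:2]),'yaw',np.degrees(np.arctan2(d[1],d[0])),'grip',h+d*115/190)
print('weight',unproj(c,(451.7,235),0),'paste',unproj(c,(452,262),0))
E
```

```text
[0.46367076 0.25411196 0.048     ] [0.6298307  0.18664655 0.009     ] [0.64311431 0.22848485 0.009     ] 0.04389644656450906 len 0.17896088022017936 yaw -15.075510558425718 grip [0.56826129 0.22593922 0.02439474]
weight [0.65804507 0.29611578 0.        ] paste [0.70661305 0.20012316 0.        ]
```

Request:
servo_tool(
  steps=[
    [0,0,0,0.97,0.336,-0.8,-0.2],
    [0,0,0,0.97,0.336,-0.8,-0.2],
    [0,0,0,0.97,0.336,-0.8,-0.2],
    [0,0,0,0.97,0.336,0,-0.2],
    [0,0,0,0.97,0.336,0,-0.2],
    [0,0,0,0.97,0.336,0,-0.2],
    [0,0,0,0.97,0.336,0,-0.2],
    [0,0,0,0.97,0.336,0,-0.2],
  ],
)

```text
t: 8.1
ee_pos: [0.6075, -0.0001, 0.2256]
ee_rot: [-180.0, -0.0, 120.6]
wrist_force: [0.3, -0.2, 0.1]
grip_width: 0.0511
```

Request:
servo_tool(
  steps=[
    [0,0,0,0.97,0.336,0,-0.2],
    [0,0,0,0.97,0.336,0,-0.2],
    [0,0,0,0.97,0.336,0,-0.2],
    [0,0,0,0.97,0.336,0,-0.2],
    [0,0,0,0.97,0.336,0,-0.2],
    [0,0,0,0.97,0.336,0,-0.2],
    [0,0,0,0.97,0.336,0,-0.2],
    [0,0,0,0.97,0.336,0,-0.2],
  ],
)

```text
t: 8.9
ee_pos: [0.5666, 0.2011, 0.2256]
ee_rot: [-179.9, -0.0, 120.6]
wrist_force: [0.2, -0.1, -0.2]
grip_width: 0.0517
```

Request:
servo_tool(
  steps=[
    [0,0,0,0.97,0.336,0,-0.2],
    [0,0,-1,0,0,0,-0.2],
    [0,0,-1,0,0,0,-0.2],
    [0,0,-1,0,0,0,-0.2],
    [0,0,-1,0,0,0,-0.2],
    [0,0,-1,0,0,0,-0.2],
    [0,0,-1,0,0,0,-0.2],
    [0,0,-1,0,0,0,-0.2],
  ],
)

```text
t: 9.7
ee_pos: [0.5619, 0.2252, 0.2255]
ee_rot: [-180.0, -0.0, 148.8]
wrist_force: [0.1, -0.2, -0.5]
grip_width: 0.0512
```

Request:
servo_tool(
  steps=[
    [0,0,-1,0,0,0,-0.2],
    [0,0,-1,0,0,0,-0.2],
    [0,0,-1,0,0,0,-0.2],
    [0,0,-0.7,0,0,0,-0.2],
    [0,0,0,0,0,0,-0.2],
  ],
)

```text
t: 10.2
ee_pos: [0.5619, 0.2252, 0.2256]
ee_rot: [-180.0, -0.0, 163.4]
wrist_force: [-0.2, 0.2, 1.1]
grip_width: 0.0511
```

```bash
python3 - <<'E'
from h import *
s=monitor.sense();print(s['t'],s['q'].round(1),s['ee_pos'],s['ee_rot'])
c=cam('wrist');np.savez('w2.npz',K=c[0],r=c[1],t=c[2]); w=grab_frame('wrist');cv2.imwrite('pics/w2.png',w)
k=grab_frame('scene')
w[:120,:160]=cv2.resize(k[280:370,260:380],(160,120));cv2.imwrite('pics/w2k.png',w)
E
```

```text
10.2 [21.8 21.8 10.2 78.4 -0.  38.4] [0.5618531  0.22523396 0.22560123] [-1.79964759e+02 -4.27274910e-02  1.63437839e+02]
```

View pics/w2k.png

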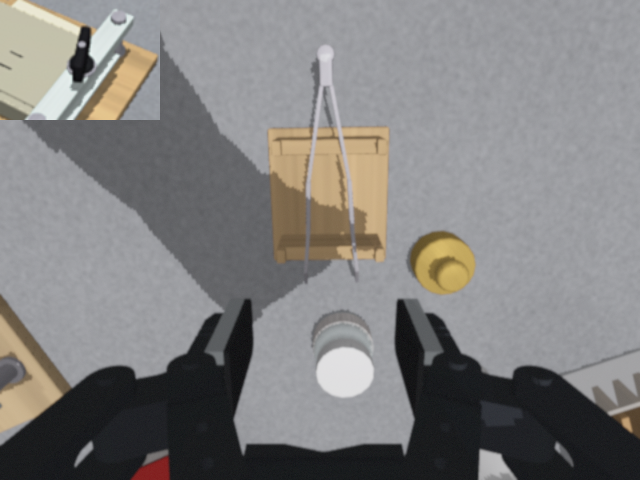

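The knob wing now stands along the bridge, so it is locked. The dividers' heel is at (325,50), the legs at row 190 are at (308) and (349), and the points are at about (306,282) and (357,280).

```bash
python3 - <<'E'
from h import *
d=np.load('w2.npz');c=(d['K'],d['r'],d['t'])
g=cv2.cvtColor(cv2.imread('pics/w2.png'),cv2.COLOR_BGR2HSV)
for v in range(140,240,10): print(v,g[v,298:362:1,1].tolist()) if v in(190,) else None
h=unproj(c,(325,50),.0525)
mids=[]
for v in range(140,240,8):
    s=g[v,296:364,1].astype(float); 
    lo=s<35; xs=np.where(lo)[0]+296; l=xs[xs<325];r=xs[xs>=330]
    if len(l) and len(r):
        A=unproj(c,(l.mean(),v),.0525);B=unproj(c,(r.mean(),v),.0525); print(v,l.mean(),r.mean(),len(l),len(r),A[:2].round(4),B[:2].round(4),np.linalg.norm(A-B).round(4))
a=unproj(c,(306,282),.009);b=unproj(c,(357,280),.009);m=(a+b)/2
print(h,a,b,np.linalg.norm(a-b)); dd=(m-h)[:2];L=np.linalg.norm(dd);u=dd/L
print('len',L,'yaw',np.degrees(np.arctan2(u[1],u[0])),'grip from heel',h[:2]+u*.115,'from pts',m[:2]-u*.075)
E
```

```text
190 [96, 98, 92, 92, 93, 98, 91, 46, 11, 7, 8, 8, 28, 67, 84, 87, 88, 86, 87, 87, 87, 87, 87, 85, 86, 88, 87, 88, 88, 88, 89, 89, 90, 88, 89, 89, 88, 88, 86, 88, 87, 90, 93, 97, 99, 99, 98, 92, 81, 48, 10, 8, 8, 15, 49, 76, 82, 84, 85, 84, 85, 86, 86, 85]
140 313.5 341.0 4 5 [0.5128 0.2327] [0.5184 0.2516] 0.0197
148 312.5 342.5 4 4 [0.518  0.2304] [0.5241 0.2511] 0.0216
156 311.5 344.0 4 3 [0.5232 0.228 ] [0.5299 0.2506] 0.0235
164 310.5 345.5 4 4 [0.5285 0.2256] [0.5358 0.25  ] 0.0255
172 309.5 347.0 4 3 [0.5339 0.2232] [0.5417 0.2495] 0.0274
180 308.0 348.5 5 4 [0.5392 0.2204] [0.5477 0.249 ] 0.0298
188 308.0 349.5 5 4 [0.5448 0.2187] [0.5536 0.2481] 0.0307
196 308.0 350.0 5 5 [0.5506 0.2169] [0.5595 0.2468] 0.0312
204 307.5 350.5 4 4 [0.5563 0.2148] [0.5655 0.2456] 0.0322
212 307.5 351.0 4 5 [0.5622 0.2129] [0.5715 0.2443] 0.0327
220 307.5 351.5 4 4 [0.5681 0.2111] [0.5776 0.243 ] 0.0333
228 307.5 351.5 4 4 [0.5741 0.2092] [0.5836 0.2413] 0.0335
236 307.5 352.5 4 4 [0.5802 0.2074] [0.59   0.2403] 0.0344
[0.45808781 0.25752764 0.0525    ] [0.63312731 0.18796329 0.009     ] [0.64435331 0.23243462 0.009     ] 0.045866359754536935
len 0.1867493795838442 yaw -14.68082514274844 grip from heel [0.56933336 0.2283827 ] from pts [0.56618886 0.22920652]
```

Request:
servo_tool(
  steps=[
    [0,0,-0.47,-0.155,0.196,1,-0.2],
    [0,0,0,0,0,1,-0.2],
    [0,0,0,0,0,1,-0.2],
    [0,0,0,0,0,1,-0.2],
    [0,0,0,0,0,1,-0.2],
    [0,0,0,0,0,1,-0.2],
    [0,0,0,0,0,1,-0.2],
    [0,0,0,0,0,0.94,-0.2],
  ],
  newtons=40,
)

```text
t: 11.1
ee_pos: [0.5669, 0.2288, 0.0265]
ee_rot: [-180.0, -0.0, 165.2]
wrist_force: [0.2, -0.9, 0.5]
grip_width: 0.0512
```

Request:
servo_tool(
  steps=[
    [0,0,0,0,0,0,0.1],
    [0,0,0,0,0,0,0.2],
    [0,0,0,0,0,0,0.3],
    [0,0,0,0,0,0,0.4],
    [0,0,0,0,0,0,0.42],
    [0,0,0,0,0,0,0.42],
    [0,0,0,0,0,0,0.42],
    [0,0,0,0,0,0,0.42],
  ],
)

```text
t: 11.9
ee_pos: [0.5673, 0.229, 0.028]
ee_rot: [180.0, 0.0, 165.3]
wrist_force: [2.0, -0.2, 0.2]
grip_width: 0.0247
```

Request:
servo_tool(
  steps=[
    [0,0,0,0,0,-0.3,0.42],
    [0,0,0,0,0,-0.7,0.42],
    [0,0,0,0,0,-0.9,0.42],
    [0,0,0,0,0,-0.9,0.42],
    [0,0,0,0,0,-0.9,0.42],
    [0,0,0,0,0,-0.6,0.42],
    [0,0,0,0,0,-0.2,0.42],
    [0,0,0,0,0,0,0.42],
  ],
)

```text
t: 12.7
ee_pos: [0.5673, 0.2291, 0.141]
ee_rot: [180.0, 0.0, 165.3]
wrist_force: [0.3, -0.3, -1.2]
grip_width: 0.0247
```

```bash
python3 - <<'E'
from h import *
s=monitor.sense();print(s['t'],s['q'].round(1),s['ee_pos'],s['ee_rot'],s['wrist_force'],s['grip_width'])
c=cam('wrist');np.savez('w3.npz',K=c[0],r=c[1],t=c[2]); w=grab_frame('wrist');cv2.imwrite('pics/w3.png',w)
k=grab_frame('scene');cv2.imwrite('pics/s3.png',k)
f=k[120:280,330:490];cv2.imwrite('pics/w3k.png',np.hstack([w[:,180:480],cv2.resize(f,(480,480),interpolation=cv2.INTER_CUBIC)]))
E
```

```text
12.7 [22.  24.4  1.7 67.2  0.  36.7] [0.56734359 0.22905645 0.14095905] [1.79963231e+02 4.44256433e-02 1.65281353e+02] [ 0.31674633 -0.32152842 -1.21817368] 0.02471591083526305
```

View pics/w3k.png

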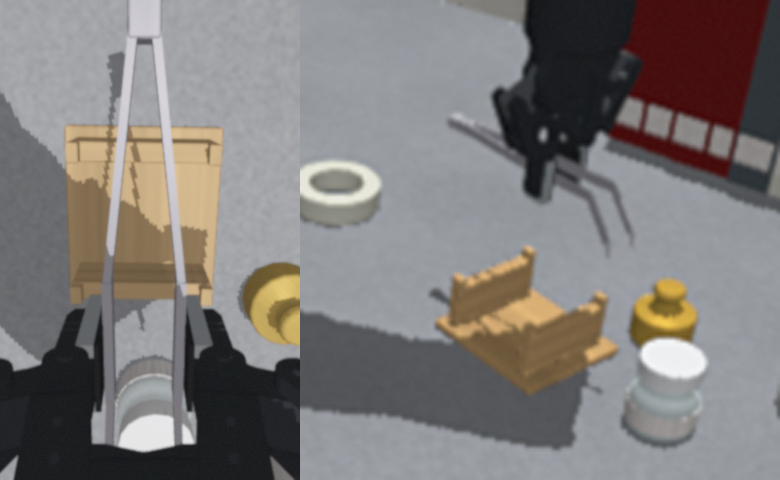

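The dividers are lifted and held between the fingers. In the scene view their points are at about (432.7,204.3) and (440.7,201), and in the wrist view the plate kinks are at row 285, columns 287 and 361.

```bash
python3 - <<'E'
from h import *
def fr(p,o,yaw):
    y=np.radians(yaw);u=np.array([np.cos(y),np.sin(y)]);v=np.array([-u[1],u[0]]);d=np.array(p[:2])-o;return np.array([d@u,d@v]).round(4)
o=np.array([.56734,.22906]);yaw=-14.72
c=cam('scene');P=[unproj(c,p,.123) for p in((432.7,204.3),(440.7,201))]
print('points in TCP frame',[fr(p,o,yaw) for p in P],np.linalg.norm(P[0]-P[1]))
d=np.load('w3.npz');c=(d['K'],d['r'],d['t'])
print('w3 kink',[fr(unproj(c,p,.166),o,yaw) for p in((287,285),(361,285))],'heel edge',fr(unproj(c,(325,37),.166),o,yaw))
g=cv2.cvtColor(cv2.imread('pics/w3.png'),cv2.COLOR_BGR2HSV)
for v in (180,220,260):
    xs=np.where(g[v,270:380,1]<25)[0]+270;l=xs[xs<325];r=xs[xs>325]
    print(v,l.mean(),r.mean(),fr(unproj(c,(l.mean(),v),.166),o,yaw),fr(unproj(c,(r.mean(),v),.166),o,yaw),len(l),len(r))
d=np.load('w2.npz');c=(d['K'],d['r'],d['t'])
print('w2 kink',[fr(unproj(c,p,.0525),o,yaw) for p in((308,183),(349,183))],'heel edge',fr(unproj(c,(325,85),.0525),o,yaw))
E
```

```text
points in TCP frame [array([ 0.07  , -0.0069]), array([0.0706, 0.0181])] 0.02509691987920626
w3 kink [array([-0.022 , -0.0106]), array([-0.022 ,  0.0112])] heel edge [-0.0887  0.0005]
180 297.0 350.5 [-0.053  -0.0071] [-0.053   0.0075] 9 8
220 293.0 354.5 [-0.0417 -0.0084] [-0.0417  0.0088] 9 8
260 289.0 358.5 [-0.0298 -0.0098] [-0.0298  0.0102] 9 10
w2 kink [array([-0.0228, -0.0156]), array([-0.0219,  0.0146])] heel edge [-0.0906 -0.0009]
```

Request:
servo_tool(
  steps=[
    [0,0,-0.9,0,0,0,0.42],
    [0,0,-1,0,0,0,0.42],
    [0,0,-1,0,0,0,0.42],
    [0,0,-1,0,0,0,0.42],
    [0,0,-1,0,0,0,0.42],
    [0,0,-1,0,0,0,0.42],
    [0,0,0,0.142,-0.4,0,0.42],
    [0,0,0,0.284,-0.8,0,0.42],
  ],
)

```text
t: 13.6
ee_pos: [0.5607, 0.1976, 0.1391]
ee_rot: [-180.0, -0.1, -171.2]
wrist_force: [1.0, 0.2, -0.5]
grip_width: 0.0246
```

Request:
servo_tool(
  steps=[
    [0,0,0,0.284,-0.8,0,0.42],
    [0,0,0,0.284,-0.8,0,0.42],
    [0,0,0,0.284,-0.8,0,0.42],
    [0,0,0,0.284,-0.8,0,0.42],
    [0,0,0,0.284,-0.8,0,0.42],
    [0,0,0,0.284,-0.8,0,0.42],
    [0,0,0,0.284,-0.8,0,0.42],
    [0,0,0,0.284,-0.8,0,0.42],
  ],
)

```text
t: 14.4
ee_pos: [0.5288, 0.0294, 0.1396]
ee_rot: [180.0, -0.1, -171.3]
wrist_force: [0.5, 0.5, -1.0]
grip_width: 0.0245
```

Request:
servo_tool(
  steps=[
    [0,0,0,0.284,-0.8,0,0.42],
    [0,0,0,0.284,-0.8,0,0.42],
    [0,0,0,0.284,-0.8,0,0.42],
    [0,0,0,0.284,-0.8,0,0.42],
    [0,0,0,0.284,-0.8,0,0.42],
    [0,0,0,0.284,-0.8,0,0.42],
    [0,0,0,0.284,-0.8,0,0.42],
    [0,0,0,0.284,-0.8,0,0.42],
  ],
)

```text
t: 15.2
ee_pos: [0.4972, -0.1372, 0.1397]
ee_rot: [180.0, -0.1, -171.3]
wrist_force: [-0.1, -0.9, -1.3]
grip_width: 0.0253
```

Request:
servo_tool(
  steps=[
    [0,0,0,0.284,-0.8,0,0.42],
    [0,0,0,0.284,-0.8,0.3,0.42],
    [0,0,0,0.284,-0.8,0.5,0.42],
    [0,0,0,0.284,-0.8,0.6,0.42],
    [0,0,0,0.284,-0.8,0.5,0.42],
    [0,0,0,0.04,-0.14,0.3,0.42],
    [0,0,0,0,0,0,0.42],
    [0,0,0,0,0,0,0.42],
  ],
)

```text
t: 16.0
ee_pos: [0.478, -0.2434, 0.0853]
ee_rot: [180.0, -0.0, -171.2]
wrist_force: [0.0, 0.6, 0.4]
grip_width: 0.025
```

```bash
python3 - <<'E'
from h import *
s=monitor.sense();print(s['t'],s['q'].round(1),s['ee_pos'],s['ee_rot'],s['wrist_force'],s['grip_width'])
a=grab_frame('scene');b=grab_frame('side');w=grab_frame('wrist')
for n,i in zip(('s4','d4','w4'),(a,b,w)):cv2.imwrite(f'pics/{n}.png',i)
C=cam('scene');S=cam('side')
for p in([.5554,-.2445,.046],[.5514,-.2196,.046]):print(proj(C,p),proj(S,p))
A=a[280:360,220:320];B=b[280:360,310:410]
cv2.imwrite('pics/v4.png',np.hstack([cv2.resize(x,(400,400*80//100),interpolation=cv2.INTER_CUBIC) for x in(A,B)]))
E
```

```text
16.0 [-27.   19.9 -14.3  55.8   0.  -35.8] [ 0.4780255  -0.24344107  0.0852654 ] [ 1.79965487e+02 -2.92629119e-02 -1.71165544e+02] [0.0083133  0.6126654  0.36214204] 0.024952583247756756
[263.94000544 329.02384402] [361.05359863 339.75953867]
[272.27444041 319.95438311] [357.34920092 328.91877026]
```

View pics/v4.png

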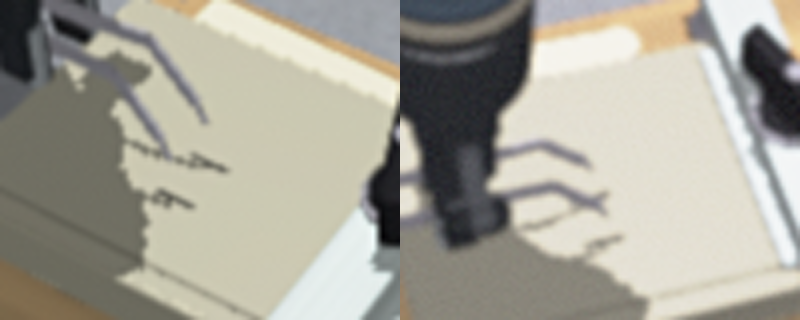

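Both points hover just above the ticks. In scene pixels point a is at about (262,318.5) and point b at (271.5,310.5). In side pixels they are at about (361.1,332.6) and (357.1,321). I'll triangulate, correcting for camera bias with the ticks.

```bash
cat > tri.py <<'E'
from h import *
C,S=cam('scene'),cam('side')
TK=np.array([[.5554,-.2445,.046],[.5514,-.2196,.046]])
bias=[]
for n,c in(('scene',C),('side',S)):
    g=cv2.cvtColor(cv2.imread(f'pics/{n}0.png'),cv2.COLOR_BGR2GRAY).astype(float); o=[]
    for p in TK:
        u,v=proj(c,p).round().astype(int); w=g[v-5:v+6,u-8:u+9]
        m=np.clip(np.median(w)-25-w,0,None)
        yy,xx=np.mgrid[v-5:v+6,u-8:u+9]; ce=np.array([(m*xx).sum(),(m*yy).sum()])/m.sum(); o.append(ce-proj(c,p))
    print(n,np.round(o,2)); bias.append(np.mean(o,0))
def tri(ps,pd):
    P=[c[0]@np.c_[c[1],c[2]] for c in(C,S)]
    X=cv2.triangulatePoints(P[0],P[1],np.array(ps)-bias[0],np.array(pd)-bias[1]).ravel();X=X[:3]/X[3]
    return X,proj(C,X)+bias[0]-ps
def report(sa,sb,da,db):
    y=np.radians(8.9);u=np.array([np.cos(y),np.sin(y),0]);v=np.array([-u[1],u[0],0])
    for n,s,d,t in(('a',sa,da,TK[0]),('b',sb,db,TK[1])):
        X,e=tri(s,d);r=X-t;print(n,X.round(4),'rel mm',(1e3*np.array([r@u,r@v,r[2]])).round(1),'res px',e.round(2))
E
python3 - <<'E'
from tri import *
report((261.6,318.4),(271.4,310.4),(361.1,332.6),(357.1,320.9))
E
```

```text
scene [[-0.88  0.1 ]
 [-0.19  0.46]]
side [[-0.48  0.2 ]
 [-0.4   0.16]]
a [ 0.555  -0.2452  0.0748] rel mm [-0.5 -0.7 28.8] res px [ 0.23 -0.3 ]
b [ 0.5512 -0.2169  0.0707] rel mm [ 0.2  2.6 24.7] res px [ 0.54 -0.71]
```

Request:
servo_tool(
  steps=[
    [0,0,0,0,0,0.3,0.42],
    [0,0,0,0,0,0.3,0.42],
    [0,0,0,0,0,0.2,0.42],
    [0,0,0,0,0,0,0.42],
    [0,0,0,0,0,0,0.42],
  ],
)

```text
t: 16.65
ee_pos: [0.4781, -0.2438, 0.065]
ee_rot: [180.0, -0.0, -171.1]
wrist_force: [-0.1, 0.6, -0.7]
grip_width: 0.0252
```

```bash
python3 - <<'E'
from h import *
s=monitor.sense();print(s['t'],s['ee_pos'],s['wrist_force'],s['grip_width'])
a=np.mean([grab_frame('scene') for _ in range(3)],0).astype(np.uint8);b=np.mean([grab_frame('side') for _ in range(3)],0).astype(np.uint8)
cv2.imwrite('pics/s5.png',a);cv2.imwrite('pics/d5.png',b)
A=a[300:340,240:290];B=b[310:350,335:385]
cv2.imwrite('pics/v5.png',np.hstack([cv2.resize(x,(400,320),interpolation=cv2.INTER_CUBIC) for x in(A,B)]))
E
```

```text
16.65 [ 0.47814544 -0.24383712  0.06504777] [-0.12911753  0.6392665  -0.69172795] 0.025184050832732376
```

View pics/v5.png

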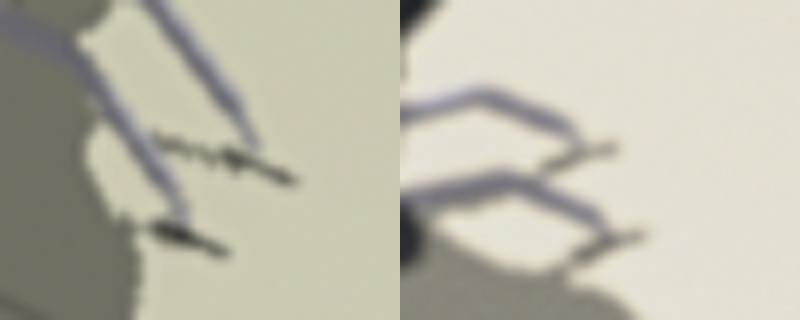

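```bash
python3 - <<'E'
from tri import *
f=lambda x,y,o:((x+.5)/8-.5+o[0],(y+.5)/8-.5+o[1])
s,d=(240,300),(335,310)
report(f(184,221,s),f(257,150,s),f(206,228,d),f(180,142,d))
print('ticks by same reading');report(f(190,241,s),f(259,168,s),f(210,248,d),f(179,158,d))
E
```

```text
scene [[-0.88  0.1 ]
 [-0.19  0.46]]
side [[-0.48  0.2 ]
 [-0.4   0.16]]
a [ 0.5546 -0.2444  0.052 ] rel mm [-0.8  0.2  6. ] res px [ 0.34 -0.45]
b [ 0.5516 -0.2191  0.0513] rel mm [0.3 0.5 5.3] res px [ 0.18 -0.23]
ticks by same reading
a [ 0.5557 -0.2454  0.0455] rel mm [ 0.1 -0.9 -0.5] res px [-0.13  0.16]
b [ 0.5515 -0.2194  0.0449] rel mm [ 0.2  0.2 -1.1] res px [-0.04  0.05]
```

Both points are within about 1 mm of their ticks laterally and about 6 mm above the cover, so I'll go 3.5 mm lower and settle.

Request:
servo_tool(
  steps=[
    [0,0,0,0,-0.015,0.07,0.42],
    [0,0,0,0,0,0.07,0.42],
    [0,0,0,0,0,0,0.42],
    [0,0,0,0,0,0,0.42],
    [0,0,0,0,0,0,0.42],
    [0,0,0,0,0,0,0.42],
    [0,0,0,0,0,0,0.42],
    [0,0,0,0,0,0,0.42],
  ],
)

```text
t: 17.75
ee_pos: [0.4784, -0.2443, 0.0618]
ee_rot: [-180.0, -0.0, -171.1]
wrist_force: [-0.5, -0.2, 0.5]
grip_width: 0.0248
```

```bash
python3 - <<'E'
from h import *
s=monitor.sense();print(s['t'],s['ee_pos'],s['wrist_force'],s['grip_width'])
a=grab_frame('scene');b=grab_frame('side')
A=a[300:340,240:290];B=b[310:350,335:385]
K=cv2.resize(a[280:350,270:370],(400,280))
cv2.imwrite('pics/v6.png',np.vstack([np.hstack([cv2.resize(x,(400,320),interpolation=cv2.INTER_CUBIC) for x in(A,B)]),np.hstack([K,cv2.resize(b[270:375,335:485],(400,280))])]))
E
```

```text
17.75 [ 0.47836279 -0.24429175  0.06181061] [-0.45906701 -0.16255778  0.51939707] 0.024841031742986762
```

View pics/v6.png

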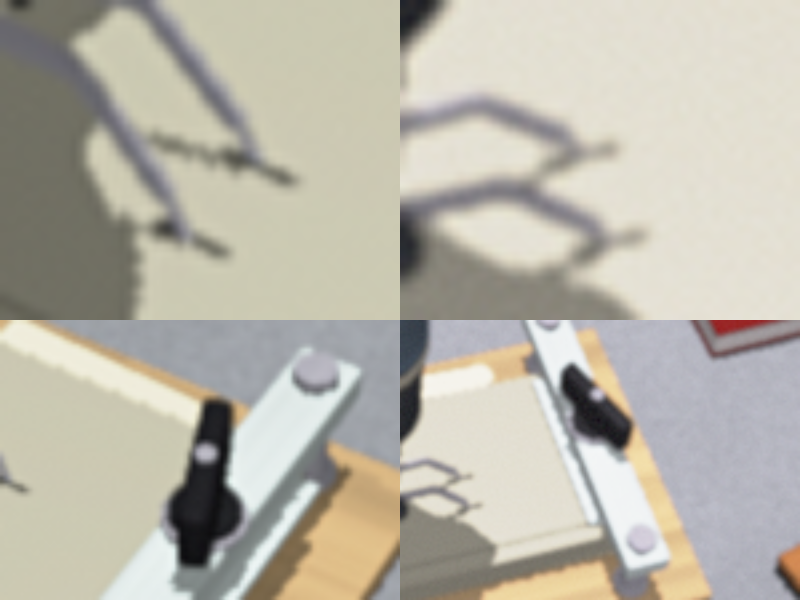

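Both tips sit on their ticks: scene crop (184,237) and (257,158), side crop (604,238) and (578,152). There is no contact force, and the wing stands about 70° round, locked. Handing in.

```bash
python3 -c "
from h import *
print(finish_job())"
```

```text
the job is handed in; nothing more can be done
None
```

I locked the clamp knob, lifted the dividers off their rest, and handed the job in at about 18 s. The dividers are still held with one point on each tick. The hand-in reports no verdict, so the results below are my own last checks.

- **Knob:** I turned it 68° clockwise. The final pictures show the wing about 70° round, consistent with the locked seat.
- **Points:** Just before a last 3.5 mm lowering, two-camera triangulation put both points within about 1 mm of their ticks sideways and along them. They were about 6 mm above the cover, so they should now be about 2–3 mm above it. In the last picture both tips sit on their tick lines.
- **Grip:** The opening held steady at 24.8 mm. The wrist force was about 0.5 N, within noise, so there is no sign of pressing on the book.
- **Bench:** I did not run a separate check of the other items. Nothing looked disturbed in the pictures I viewed.

**Disagreements:**
- The points stood about 5 mm higher relative to the tool than nominal geometry predicted, so I went by the cameras for height.
- An earlier triangulation, from about 26 mm up, read the gap as about 28 mm. The closer look gave about 25.5 mm, against 25.2 mm between the ticks.

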